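# Rotate the glaze-oxide stock: old bottles forward, new one behind

## Task

On the low wooden stock rack, first bring the two older square bottles forward in their own lane, in the order they stand, until they stand closed up against the front lip nearest the robot. Then take the new square bottle that lies on the slab, stand it cap-up on the bare slab and let go of it, take it again from above and set it down (do not drop it) upright in the same lane, close up behind the two older ones. Leave the round jar and the squat tin in the other lanes, and everything else on the slab, where they are, and do not topple the older bottles.

Things in the scene. Friction and masses are not known exactly. Their poses are not given: they have to be found in the camera images.
- rack: Low fixed wooden stock rack, 205 (x) x 274 (y) mm, open above. Origin: centre of its underside, on the slab. Its -x side faces the robot. Three lanes run along its x, centred at y = -95, 0, +95 mm, each 60 mm wide and 185 mm long inside, floor 20 mm above the slab, parted by strips 35 mm wide and 10 mm high above the lane floor.
- rack_lip (a point): Front lip of the rack, on the robot's side: this point is the middle of its inner face, on the lane floor (rack x = -92.5 mm). The lip is 15 mm high above the lane floor. The back stop's inner face is 185 mm behind it, 25 mm high. Axes as the rack's.
- old_front_mid (a point): Square white plastic bottle, body 50 x 50 x 80 mm with a round black screw cap 32 mm across and 22 mm high on top (102 mm in all, cap fixed tight), about 0.13 to 0.25 kg. The older bottle that stands nearer the lip, upright in one of the three lanes (any). This point: its centre, 51 mm above its base; z axis up to the cap, x and y square to its side faces.
- old_rear_mid (a point): Square white plastic bottle, body 50 x 50 x 80 mm with a round black screw cap 32 mm across and 22 mm high on top (102 mm in all, cap fixed tight), about 0.13 to 0.25 kg. The older bottle standing behind old_front in the same lane, 4 to 22 mm clear of it; nothing stands behind it. This point: its centre, 51 mm above its base; z axis up to the cap, x and y square to its side faces.
- new_mid (a point): The new bottle: square, white, 50 x 50 x 80 mm body and black cap 32 mm across, 22 mm high, like the older ones. It lies on a side face on the bare slab, cap roughly away from the robot. Point: on its axis, 51 mm from the base (11 mm capwards of the body's middle). Its x axis runs base to cap (level as it lies); y and z are square to the side faces, z up as it lies.
- round_jar_mid (a point): Round white jar with black lid, 54 mm across, 92 mm high, upright alone in another lane: leave it. Point: its centre.
- squat_tin_mid (a point): Squat round white tin with black lid, 54 mm across, 58 mm high, upright alone in the remaining lane: leave it. Point: its centre.
- bowl_mid (a point): Empty stainless steel bowl, 170 mm across, 60 mm high: leave it. Point: its centre.
- cup_mid (a point): Stoneware cup, 76 mm across, 85 mm high: leave it. Point: its centre.
- rib_mid (a point): White silicone rib lying flat, 96 x 56 x 7 mm: leave it. Point: its centre.
- stand_mid (a point): Wooden trimming stand, 100 mm across, 110 mm high: leave it. Point: its centre.
Things that resemble listed ones, but are neither listed nor needed, are in the scene too. Leave any blue or red look-alike of the part that bears squat_tin_mid alone.

How it is judged (in metres and radians):
On the way, in this order (a step that is already met when the one before it is completed fails the run):
1. the two older bottles stand upright in their own lane, the front one against the lip and the rear one close behind it (x of old_front_mid in the frame of rack between -0.08 and -0.0605 m and horizontal distance between old_front_mid and old_rear_mid below 0.059 m and x of old_rear_mid in the frame of rack between -0.03 and -0.0015 m and angle between each of old_front_mid, old_rear_mid's own z axis and vertical below 0.06 rad and z of old_front_mid in the frame of rack between 0.065 and 0.077 m and z of old_rear_mid in the frame of rack between 0.065 and 0.077 m and ((y of old_front_mid in the frame of rack between -0.107 and -0.083 m and y of old_rear_mid in the frame of rack between -0.107 and -0.083 m and not (y of round_jar_mid in the frame of rack between -0.125 and -0.065 m) and not (y of squat_tin_mid in the frame of rack between -0.125 and -0.065 m)) or (y of old_front_mid in the frame of rack between -0.012 and 0.012 m and y of old_rear_mid in the frame of rack between -0.012 and 0.012 m and not (y of round_jar_mid in the frame of rack between -0.03 and 0.03 m) and not (y of squat_tin_mid in the frame of rack between -0.03 and 0.03 m)) or (y of old_front_mid in the frame of rack between 0.083 and 0.107 m and y of old_rear_mid in the frame of rack between 0.083 and 0.107 m and not (y of round_jar_mid in the frame of rack between 0.065 and 0.125 m) and not (y of squat_tin_mid in the frame of rack between 0.065 and 0.125 m)))), for 0.2 s.
2. the new bottle stands cap-up on the bare slab, let go (height (world z) of new_mid between 0.046 and 0.057 m and angle between new_mid's own x axis and vertical below 0.06 rad and contact force between the fingers and new_bottle below 0.05 N), for 0.2 s.
At the end, for the whole second after the job is handed in: All three square bottles upright (within 3 degrees), at rest on the floor of the older ones' lane, within 12 mm of its middle: old front within 7 mm of the lip, old rear next (gap under 9 mm), new one last (gap under 12 mm) (x of old_front_mid in the frame of rack between -0.08 and -0.0605 m and horizontal distance between old_front_mid and old_rear_mid below 0.059 m and x of old_rear_mid in the frame of rack between -0.03 and -0.0015 m and angle between each of old_front_mid, old_rear_mid's own z axis and vertical below 0.06 rad and z of old_front_mid in the frame of rack between 0.065 and 0.077 m and z of old_rear_mid in the frame of rack between 0.065 and 0.077 m and ((y of old_front_mid in the frame of rack between -0.107 and -0.083 m and y of old_rear_mid in the frame of rack between -0.107 and -0.083 m and y of new_mid in the frame of rack between -0.107 and -0.083 m and not (y of round_jar_mid in the frame of rack between -0.125 and -0.065 m) and not (y of squat_tin_mid in the frame of rack between -0.125 and -0.065 m)) or (y of old_front_mid in the frame of rack between -0.012 and 0.012 m and y of old_rear_mid in the frame of rack between -0.012 and 0.012 m and y of new_mid in the frame of rack between -0.012 and 0.012 m and not (y of round_jar_mid in the frame of rack between -0.03 and 0.03 m) and not (y of squat_tin_mid in the frame of rack between -0.03 and 0.03 m)) or (y of old_front_mid in the frame of rack between 0.083 and 0.107 m and y of old_rear_mid in the frame of rack between 0.083 and 0.107 m and y of new_mid in the frame of rack between 0.083 and 0.107 m and not (y of round_jar_mid in the frame of rack between 0.065 and 0.125 m) and not (y of squat_tin_mid in the frame of rack between 0.065 and 0.125 m))) and angle between new_mid's own x axis and vertical below 0.06 rad and horizontal distance between old_rear_mid and new_mid below 0.062 m and x of new_mid in the frame of rack between 0.02 and 0.06 m and z of new_mid in the frame of rack between 0.065 and 0.077 m and linear speed of each of old_front, old_rear, new_bottle below 0.02 m/s and angular speed of each of old_front, old_rear, new_bottle below 0.2 rad/s); the robot touches nothing.
It fails at once if the round jar or the squat tin is moved more than 15 mm (distance of any of round_jar_mid, squat_tin_mid from where it was at the start of the episode above 0.015 m).
It fails at once if the bowl, cup, rib or trimming stand is moved more than 30 mm (distance of any of bowl_mid, cup_mid, rib_mid, stand_mid from where it was at the start of the episode above 0.03 m).
It fails at once if a square bottle is let go in the air (its centre over 130 mm above the slab with no finger on it) ((height (world z) of old_front_mid above 0.13 m and contact force between the fingers and old_front below 0.05 N) or (height (world z) of old_rear_mid above 0.13 m and contact force between the fingers and old_rear below 0.05 N) or (height (world z) of new_mid above 0.13 m and contact force between the fingers and new_bottle below 0.05 N)).
It fails at once if one of the older square bottles is toppled (more than 35 degrees off upright) (angle between any of old_front_mid, old_rear_mid's own z axis and vertical above 0.61 rad).
It also fails if it takes over 72 s, if anything falls off the work surface, if the arm or the gripper's body presses on something with over 40 N, if the wrist force passes 120 N, or if a joint passes its speed limit or range.

## Robot

A 7-joint arm with a two-finger parallel gripper is mounted at the origin on the work surface. World frame = base frame: x ahead of the robot, y to its left, z up, the work surface at z = 0. Lengths are in mm, angles in rad, forces in N, time in s.
With the tool pointing down it reaches from about 425 to 875 mm from the base axis. Payload 8.4 kg.
Tool frame: the origin (TCP) lies on the centre line of the jaws, within the pads' length; the fingertips stand 22 mm ahead of it and the grasp point (between the pads) lies 3 mm ahead of it; z points along the fingers, x is the direction in which the jaws open and shut, and the axes are right-handed (so a half turn about z gives the same grasp; the last joint's range is limited). The gripper opens to 85 mm and grips with 20 to 120 N. Pads are 22 mm wide; open, the fingers measure 114 mm over their backs; the gripper's body (76 mm by 85 mm) begins 54 mm behind the grasp point. The pads swing forward as they close: fully open they stand 13 mm farther back than shut.
Start: joints at [1.159, 0.333, 0.04, 1.465, -0.013, 1.343, -0.059], TCP at [199.998, -618.438, 253.308] pointing down, gripper open.
Joint ranges: [-2.58, 2.58], [-0.38, 2.09], [-1.3, 1.39], [0.25, 2.4], [-1.5, 4.64], [0.08, 2.09], [-2.65, 2.65]. Speed limits (rad/s): [2.22, 2.22, 2.79, 2.79, 3.14, 3.14, 3.14].

## Interface

Orientations are given as a unit quaternion [w, x, y, z].
In Python, from cell import arm, jaws, kin, snapshot gives the robot as it stands. Calls block until the motion is done:
- arm.goto(position, orientation): joint-space move of the TCP to a pose.
- arm.movel(position, orientation=None, v=150, stop_force=None): straight line of the TCP; orientation=None keeps the orientation; v is the mean speed in mm/s. With stop_force (N) it stops when the force on the tool has changed by that much, and returns True; else False.
- arm.set_joints(angles): joint-space move.
- jaws.ungrasp() and jaws.clamp(): open the fingers fully, or close them until they stop; the grip force is fixed at half the most.
- arm.dwell(seconds).
- kin.inverse_kinematics(position, orientation): joint angles nearest the present ones, or None.
- snapshot(name): name is "scene" or "top" or "wrist"; returns a dict with "image" (384x512x3 uint8, red, green, blue), "z_map" (384x512 float32, mm along the optical axis (not along the pixel's ray), 0 where there is no reading), "fx", "fy", "cx", "cy" (pixels), "rvec" (rotation vector, rad) and "tvec" (3), from world to camera coordinates, as OpenCV has them. Camera axes: x right, y down, z forward; pixel columns grow to the right and rows downward; lengths in mm; the calibration is good to about 2 mm. A picture is of the moment at which its call begins.
A pose or a line that the arm cannot do raises arm.IKError and nothing moves.
- arm.job_done(): hands the job in, once; it reports no verdict.
Readings, each from a call of its own:
- arm.read_clock(): time.
- arm.read_qpos(): joint angles.
- arm.read_dq(): joint speeds.
- arm.read_joint_torque(): joint torques, N m.
- arm.read_eef_pos(): TCP position.
- arm.read_tcp_rot(): TCP orientation.
- arm.read_force(): force on the tool from outside, world axes, zero at the start.
- arm.read_wrist_torque(): the same for the moment, N m.
- arm.read_opening(): finger opening in mm.
Only numpy, scipy, OpenCV 4.12 (cv2) and the standard library are available. Lean on these libraries where they do the work, as an engineer would, in place of code of your own. Each camera call takes 0.05 s, during which the arm holds its last target. There are 200 camera calls.

## Working session

There is one attempt and no reset: what is moved stays moved. The work goes in short steps, each a Python script; the robot and the scene stay as the last script left them, time stands still between calls to the robot, and variables do not carry over. Pictures are saved under pics/ and viewed, about 8 in all and at most 12, crops included, and the job is handed in when it is done.

```bash
ls; mkdir -p pics
cat > h.py <<'E'
import numpy as np, cv2
from cell import arm, jaws, kin, snapshot
def cam(s):
    R=cv2.Rodrigues(np.array(s["rvec"],float))[0]; t=np.array(s["tvec"],float).reshape(3); return R,t
def cloud(s):
    R,t=cam(s); z=s["z_map"].astype(float); v,u=np.indices(z.shape)
    P=np.stack([(u-s["cx"])/s["fx"]*z,(v-s["cy"])/s["fy"]*z,z],-1)
    W=(P-t)@R; W[z<=0]=np.nan; return W
def save(s,n,crop=None,k=1):
    im=s["image"][:,:,::-1]
    if crop: a,b,c,d=crop; im=im[b:d,a:c]
    cv2.imwrite("pics/"+n,cv2.resize(im,None,fx=k,fy=k,interpolation=cv2.INTER_CUBIC))
E
python3 - <<'E'
from h import *
import pickle
d={}
for n in ("top","scene"):
    s=snapshot(n); d[n]=s
    R,t=cam(s); print(n,-R.T@t,R[2],s["fx"])
a=np.vstack([d["top"]["image"],d["scene"]["image"]])
save(d["top"],"top0.png",None,1.5); save(d["scene"],"scene0.png",None,1.5)
pickle.dump(d,open("d.pkl","wb")); print(arm.read_tcp_rot(),arm.read_clock())
E
```

```text
pics
top [ 300.90237124  -33.71756231 1452.2955007 ] [ 0.15524873 -0.00572464 -0.98785883] 385.24944305371616
scene [1216.12685774  281.80180911 1139.04886122] [-0.53756656 -0.23843754 -0.8088076 ] 427.516364498454
[-3.75412327e-04  8.08624384e-01 -5.88324851e-01 -5.78019408e-04] 0.1
```

View pics/top0.png

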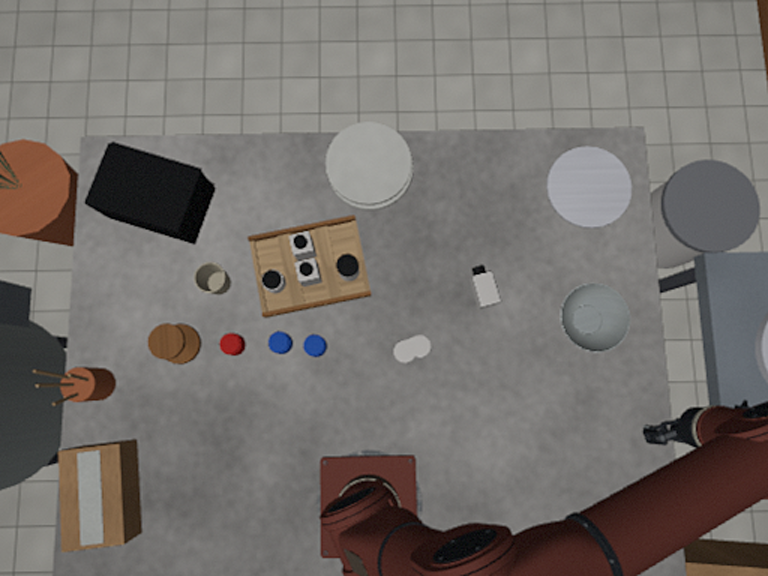

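View pics/scene0.png

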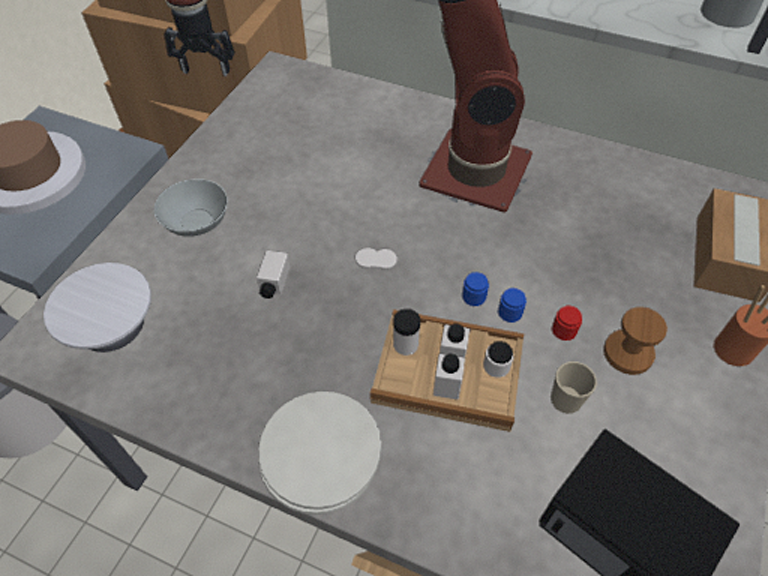

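Top view (full-size pixels, 1.5x): the rack is at (310,265). The middle lane holds two square bottles with caps at (307,270) (front) and (300,242) (rear). The round jar is at (347,265) and the squat tin at (272,280). The new bottle lies at (485,287) with its cap up-image, i.e. away from the robot. Blue and red look-alikes are at (280,342), (315,345) and (232,344). Only the two bottles in the middle lane have square bodies.

```bash
cat >> h.py <<'E'
def ray(s,uv,z):
    R,t=cam(s); uv=np.atleast_2d(uv).astype(float); C=-R.T@t
    D=np.c_[(uv[:,0]-s["cx"])/s["fx"],(uv[:,1]-s["cy"])/s["fy"],np.ones(len(uv))]@R
    return (C+D*((z-C[2])/D[:,2])[:,None])[:,:2]
def blobs(mask,lo=15):
    n,l,st,c=cv2.connectedComponentsWithStats(mask.astype(np.uint8))
    return [(st[i,4],c[i],l==i) for i in range(1,n) if st[i,4]>=lo]
def rect(P):
    (c,(w,h),a)=cv2.minAreaRect(P.astype(np.float32)); return np.round(c,1),round(w,1),round(h,1),round(a,1)
E
python3 - <<'E'
from h import *
import pickle
d=pickle.load(open("d.pkl","rb"))
for n in d:
    s=d[n]; W=cloud(s); im=s["image"].astype(int); hsv=cv2.cvtColor(s["image"],cv2.COLOR_RGB2HSV)
    box=(W[...,0]>400)&(W[...,0]<780)&(W[...,1]>-420)&(W[...,1]<300)
    print(n,"slab z",np.nanmedian(W[...,2][box]))
    blk=box&(im.max(2)<45)&(W[...,2]>15)
    for a,c,m in blobs(blk): print(" black",a,c.round(1),np.nanmedian(W[m],0).round(1), "top z",np.nanpercentile(W[m][:,2],[10,90]).round(0))
    wh=box&(im.min(2)>125)&(hsv[...,1]<40)&(W[...,2]>35)
    for a,c,m in blobs(wh): print(" white",a,c.round(1),np.nanmedian(W[m],0).round(1),rect(W[m][:,:2]))
    wood=box&(hsv[...,1]>70)&(hsv[...,0]>8)&(hsv[...,0]<25)
    for a,c,m in blobs(wood,300):
        print(" wood",a,c.round(1),rect(W[m][:,:2]))
        for lo,hi in ((26,33),(33,38),(40,48)):
            q=W[m&(W[...,2]>lo)&(W[...,2]<hi)]; 
            if len(q)>5: print("   z",lo,hi,len(q),rect(q[:,:2]))
t=d["top"]; print("scene crop"); a=cv2.resize(d["top"]["image"][130:220,150:350,::-1],None,fx=4,fy=4,interpolation=cv2.INTER_CUBIC); cv2.imwrite("pics/c1.png",a)
E
```

```text
top slab z 1.9089212929205588
 black 55 [199.7 160.7] [624.  148.1 122.4] top z [118. 125.]
 black 159 [231.4 176.5] [566.7  38.8 112. ] top z [108. 116.]
 black 52 [203.6 178.9] [559.  134.6 122. ] top z [117. 125.]
 black 36 [318.9 179.7] [ 564.3 -285.    38.2] top z [30. 43.]
 black 107 [180.6 186. ] [543.6 222.7  77.9] top z [74. 82.]
 white 379 [245.9 129.1] [762.2 -15.9  52.1] (array([757.6, -18.2]), 170.4, 44.3, 90.0)
 white 104 [200.8 162.2] [621.8 143.9 100.7] (array([627.5, 152.9]), 49.1, 54.4, 14.6)
 white 110 [204.5 180. ] [557.  132.4 100.1] (array([561.6, 139.2]), 49.2, 55.3, 14.2)
 white 295 [323.8 192.2] [ 515.6 -298.1   49.7] (array([ 515.7, -300.4]), 78.7, 49.7, 14.1)
 wood 3006 [206.3 177.2] (array([587.9, 143.1]), 214.2, 280.9, 10.3)
   z 26 33 995 (array([580.9, 136.9]), 197.2, 271.1, 10.8)
   z 33 38 314 (array([584.6, 137.4]), 205.1, 270.7, 10.7)
   z 40 48 167 (array([584.9, 136.1]), 205.3, 269.1, 10.9)
scene slab z 1.4265800476567476
 black 77 [178.  193.1] [ 570.  -282.9   35. ] top z [20. 42.]
 black 227 [270.7 214.7] [575.9  41.6 111.4] top z [105. 114.]
 
[... 266 characters left out ...]
0.5, 15.8)
 white 131 [302.9 226.1] [572.  140.8  99.5] (array([561.6, 136.6]), 50.2, 48.3, 12.8)
 white 60 [275.2 227.6] [583.9  60.1  60.7] (array([580.4,  60.2]), 5.7, 25.2, 63.3)
 white 57 [333.8 242. ] [561.3 241.2  65.1] (array([557.3, 226. ]), 27.9, 51.9, 8.0)
 white 149 [299.9 246.1] [638.2 158.8  99.8] (array([618.1, 148.1]), 71.7, 48.1, 13.2)
 white 619 [226.6 271.2] [764.  -13.4  51.8] (array([758.3, -15.4]), 171.9, 43.2, 90.0)
 wood 4269 [299.3 250.8] (array([583.5, 138.8]), 211.1, 275.9, 11.0)
   z 26 33 1627 (array([582.7, 137.3]), 210.5, 272.9, 10.6)
   z 33 38 331 (array([584.4, 137.5]), 207.6, 271.2, 10.5)
   z 40 48 357 (array([588.2, 138.5]), 199.7, 273.0, 10.8)
scene crop
```

View pics/c1.png

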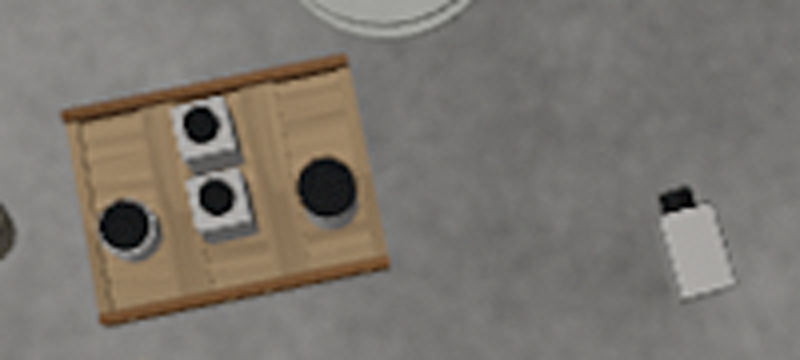

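The enlarged crop confirms it: the two square bottles with round caps share the middle lane at (200,125) and (215,197), the round jar is at (327,187) and the squat tin at (127,225). The lying bottle at (697,245) is the only one on the slab. Rack centre is about (584.7,137.3) with yaw about 10.7°. I'll grip the rear bottle across the lane and slide both bottles forward.

```bash
cat >> h.py <<'E'
from scipy.spatial.transform import Rotation as Ro
RC=np.array([584.7,137.3]); RY=np.radians(10.7)
def rk(x,y=0,z=0):
    c,s=np.cos(RY),np.sin(RY); return np.array([RC[0]+c*x-s*y,RC[1]+s*x+c*y,z])
def quat(zax,xax):
    z=np.array(zax,float); z/=np.linalg.norm(z); x=np.array(xax,float); x-=z*(x@z); x/=np.linalg.norm(x)
    return np.roll(Ro.from_matrix(np.c_[x,np.cross(z,x),z]).as_quat(),1), z
def down(yaw,sg=1): # jaws perpendicular to yaw
    return quat([0,0,-1],[-sg*np.sin(yaw),sg*np.cos(yaw),0])
def side(yaw,p,sg=1): # tool z in vertical plane yaw: (cos p) ahead, (sin p) down
    return quat([np.cos(p)*np.cos(yaw),np.cos(p)*np.sin(yaw),-np.sin(p)],[-sg*np.sin(yaw),sg*np.cos(yaw),0])
def tcp(g,z): return np.asarray(g,float)-3*z
E
python3 - <<'E'
from h import *
q0=arm.read_qpos()
for sg in (1,-1):
    q,z=down(RY,sg); s=kin.inverse_kinematics(tcp(rk(45,3,78),z),q); print(sg,s is not None and np.round(s-np.array(q0),2))
    for deg in (0,15,25,35,45):
        a=np.radians(deg); y=np.radians(15)
        q,z=side(y,np.pi/2+a,sg); s1=kin.inverse_kinematics(tcp([535,-294,30],z),q)
        for pl in ([600,-170],[560,-200],[640,-150]):
            for yw in (np.arctan2(pl[1],pl[0]),0,np.radians(15)):
                q,z=side(yw,a,sg); s2=kin.inverse_kinematics(tcp([*pl,62],z),q)
                if s1 is not None and s2 is not None: print(sg,deg,pl,round(yw,2),np.round(s1,2),np.round(s2,2))
E
```

```text
1 [-0.77  0.33 -0.99  0.15  0.59 -0.18  1.11]
1 0 [600, -170] 0 [ 0.87  0.52 -0.56  1.75  0.33  0.96  2.02] [ 0.61  0.87 -0.15  2.39  3.65  1.62 -1.41]
1 0 [600, -170] 0.26 [ 0.87  0.52 -0.56  1.75  0.33  0.96  2.02] [ 0.01  1.07  0.61  2.3   3.7   1.98 -1.94]
1 0 [560, -200] 0.26 [ 0.87  0.52 -0.56  1.75  0.33  0.96  2.02] [ 1.97  1.55 -1.12  2.24 -1.43  0.37 -1.45]
1 0 [640, -150] -0.23 [ 0.87  0.52 -0.56  1.75  0.33  0.96  2.02] [-0.16  0.91  0.23  2.4   2.89  1.67 -1.78]
1 0 [640, -150] 0 [ 0.87  0.52 -0.56  1.75  0.33  0.96  2.02] [-0.55  1.3   0.79  2.38  2.93  1.8  -2.4 ]
1 0 [640, -150] 0.26 [ 0.87  0.52 -0.56  1.75  0.33  0.96  2.02] [-0.47  1.53  0.98  2.27  3.04  2.07 -2.6 ]
1 15 [600, -170] 0.26 [ 0.76  0.66 -0.57  1.58  0.49  1.27  1.87] [-0.47  1.47  1.18  2.37  3.43  2.02 -2.6 ]
1 15 [560, -200] 0.26 [ 0.76  0.66 -0.57  1.58  0.49  1.27  1.87] [-0.19  1.11  1.    2.38  3.82  1.91 -2.18]
1 15 [640, -150] 0.26 [ 0.76  0.66 -0.57  1.58  0.49  1.27  1.87] [-0.55  1.45  1.18  2.33  3.4   1.9  -2.64]
1 25 [600, -170] 0.26 [ 0.68  0.76 -0.57  1.46  0.56  1.47  1.82] [-0.46  1
[... 4200 characters left out ...]
31  0.44 -1.06  2.27  2.56  0.12  2.63]
-1 45 [600, -170] 0.26 [ 0.38  0.92 -0.24  1.23  0.49  1.76 -1.25] [ 0.98  0.34 -0.56  2.2  -1.46  0.34  0.54]
-1 45 [560, -200] 0 [ 0.38  0.92 -0.24  1.23  0.49  1.76 -1.25] [ 1.45  0.39 -1.06  2.32  3.55  0.08  1.7 ]
-1 45 [560, -200] 0.26 [ 0.38  0.92 -0.24  1.23  0.49  1.76 -1.25] [ 0.99  0.3  -0.45  2.24 -1.43  0.44  0.57]
-1 45 [640, -150] -0.23 [ 0.38  0.92 -0.24  1.23  0.49  1.76 -1.25] [ 0.44  0.28 -0.34  2.26  2.43  0.22  2.26]
-1 45 [640, -150] 0 [ 0.38  0.92 -0.24  1.23  0.49  1.76 -1.25] [ 1.06  0.42 -0.88  2.21  2.59  0.13  2.5 ]
-1 45 [640, -150] 0.26 [ 0.38  0.92 -0.24  1.23  0.49  1.76 -1.25] [ 0.98  0.41 -0.66  2.14 -1.41  0.24  0.47]
```

Run:
```python
from h import *
q,z=down(RY,1)
arm.goto(tcp(rk(45,3,190),z),q); print(arm.read_clock())
arm.movel(tcp(rk(45,3,79),z),v=120)
print(arm.read_force()); jaws.clamp(); print("open",arm.read_opening(),arm.read_force(),arm.read_clock())
hit=arm.movel(tcp(rk(-10,1,79),z),v=60); print(hit,arm.read_force())
hit=arm.movel(tcp(rk(-26,0,79),z),v=25,stop_force=12); print(hit,arm.read_eef_pos(),tcp(rk(-17.5,0,79),z),arm.read_force(),arm.read_clock())
s=snapshot("scene"); save(s,"s1.png",(220,170,420,320),4)
```

```text
3.1833
[ 0.35101043 -0.18837281  0.1220982 ]
open 49.32581899627972 [0.10799164 0.32660281 5.66272116] 4.6833
False [4.85453011 1.1105784  9.20683274]
True [566.0688097  134.0259988   83.67143291] [567.50427606 134.05083423  82.        ] [ 3.19481164  0.50609816 -0.90808518] 6.2583
```

View pics/s1.png

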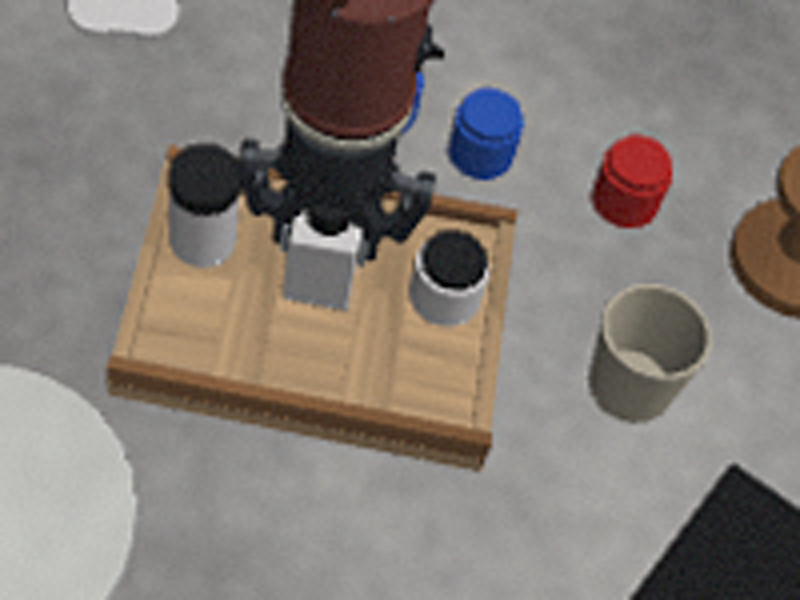

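The rear bottle is gripped upright at (325,265), and it stopped about 1.5 mm past where I expected lip contact. I'll release, rise, and check with the camera.

Run:
```python
from h import *
q,z=down(RY,1)
jaws.ungrasp(); p=arm.read_eef_pos(); print(arm.read_opening())
arm.movel([p[0],p[1],200],v=200)
qa,za=side(np.radians(15),np.radians(130),1)
arm.goto([600,-170,300],q); print(arm.read_clock())
for n in ("top","scene"):
    s=snapshot(n); W=cloud(s); im=s["image"].astype(int)
    box=(W[...,0]>440)&(W[...,0]<680)&(W[...,1]>60)&(W[...,1]<200)&(W[...,2]>92)&(W[...,2]<130)
    blk=box&(im.max(2)<45)
    for a,c,m in blobs(blk): 
        w=W[m&(W[...,2]>115)]; c=ray(s,[m.nonzero()[1].mean(),m.nonzero()[0].mean()],118)[0]-RC
        print(n,a,"rack xy",(c@[np.cos(RY),np.sin(RY)]).round(1),(c@[-np.sin(RY),np.cos(RY)]).round(1))
    save(s,"s2"+n+".png",(120,120,280,240) if n=="top" else (220,170,420,320),4)
# IK survey for standing
res=[]
for sg in (1,-1):
  for deg in (30,38,45):
    a=np.radians(deg); q1,z1=side(np.radians(15),np.pi/2+a,sg); s1=kin.inverse_kinematics(tcp([535,-294,30],z1),q1)
    if s1 is None: continue
    for pl in ([600,-170],[640,-150],[700,-200],[680,-280],[740,-300]):
      for yw in (-.6,-.3,0,.3):
        q2,z2=side(yw,a,sg); s2=kin.inverse_kinematics(tcp([*pl,62],z2),q2)
        if s2 is not None:
          # straight-line continuation proxy: joint distance
          res.append((np.abs(np.array(s2)-s1).max().round(2),sg,deg,pl,yw,np.round(s1,2),np.round(s2,2)))
for r in sorted(res,key=lambda r:r[0])[:8]: print(*r)
```

```text
85.49072584797493
8.7167
top 53 rack xy -19.1 -1.3
top 55 rack xy -69.0 0.5
scene 85 rack xy -62.0 3.0
scene 16 rack xy -18.0 -70.3
scene 98 rack xy -12.4 0.1
1.4 -1 38 [740, -300] 0.3 [ 0.49  0.86 -0.37  1.31  0.53  1.67 -1.29] [ 1.22  0.78 -0.82  1.77 -0.73  0.31  0.11]
1.41 -1 45 [740, -300] 0.3 [ 0.45  0.94 -0.37  1.22  0.57  1.79 -1.3 ] [ 1.07  0.69 -0.67  1.73 -0.56  0.38 -0.16]
1.44 1 30 [740, -300] 0.3 [ 0.75  0.87 -0.75  1.39  0.71  1.63  1.73] [ 1.51  1.15 -1.23  1.8   0.36  0.19  2.48]
1.44 -1 45 [680, -280] 0.3 [ 0.45  0.94 -0.37  1.22  0.57  1.79 -1.3 ] [ 1.19  0.62 -0.74  1.88 -0.67  0.35 -0.03]
1.48 1 30 [680, -280] 0.3 [ 0.75  0.87 -0.75  1.39  0.71  1.63  1.73] [ 1.62  1.1  -1.24  1.94  0.22  0.15  2.63]
1.5 1 38 [740, -300] 0.3 [ 0.68  0.95 -0.72  1.3   0.74  1.78  1.72] [ 1.42  1.   -1.15  1.76  0.37  0.28  2.35]
1.53 1 45 [740, -300] 0.3 [ 0.63  1.03 -0.7   1.21  0.77  1.9   1.72] [ 1.34  0.91 -1.09  1.71  0.39  0.38  2.24]
1.54 -1 38 [680, -280] 0.3 [ 0.49  0.86 -0.37  1.31  0.53  1.67 -1.29] [ 1.35  0.73 -0.89  1.91 -0.84  0.28  0.25]
```

View pics/s2scene.png

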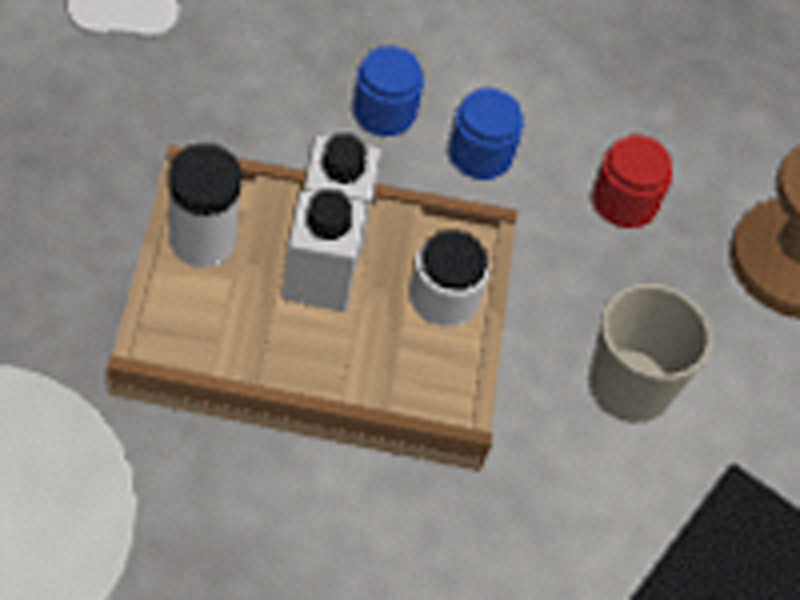

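Rear and front caps are 49.9 mm apart and at rack x ≈ -19 and -69 (expected -17.5 and -67.5), both upright, so step 1 looks met. Next I'll pick the lying bottle with the tool leaned outward 45°, so standing it up needs only a 45° dip.

Run:
```python
from h import *
a=np.radians(45); q1,z1=side(np.radians(15),np.pi/2+a,-1); g=np.array([534.5,-293.8,28])
arm.goto(tcp(g,z1)-110*z1,q1); print(arm.read_clock())
arm.movel(tcp(g,z1),v=120); print(arm.read_force())
jaws.clamp(); print("open",arm.read_opening(),arm.read_clock())
arm.movel(tcp(g+[0,0,110],z1),v=150)
q2,z2=side(.3,a,-1); pl=np.array([680,-280,62.])
arm.goto(tcp(pl+[0,0,60],z2),q2); print(arm.read_clock(),arm.read_opening())
s=snapshot("scene"); save(s,"s3.png",(70,120,270,270),4)
```

```text
11.3083
[-0.07329968  0.08703142  0.75362675]
open 49.433728350577624 12.8
15.0417 49.42239540661539
```

View pics/s3.png

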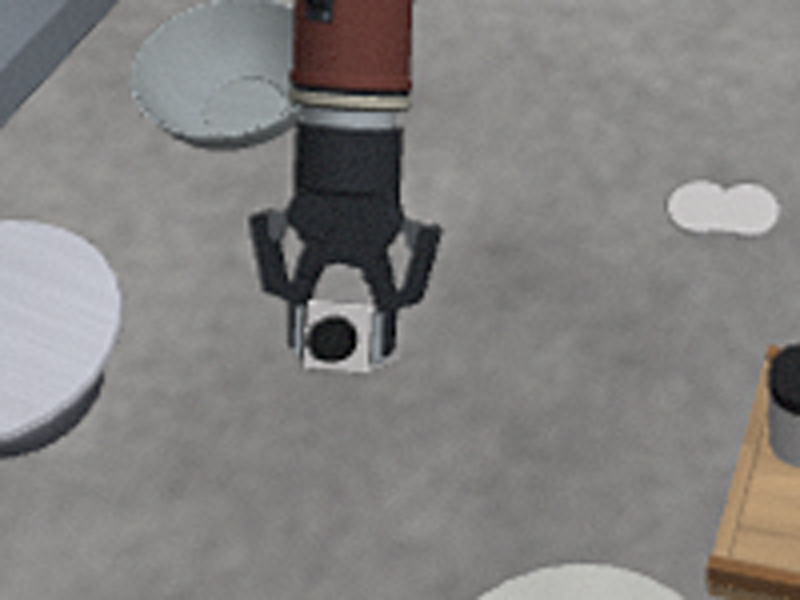

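The bottle is held cap-up with its cap at (332,340), over bare slab. I'll lower it until contact, let go, back off along the tool, and look.

Run:
```python
from h import *
a=np.radians(45); q2,z2=side(.3,a,-1); pl=np.array([680,-280,62.])
arm.movel(tcp(pl+[0,0,8],z2),v=80)
h=arm.movel(tcp(pl-[0,0,8],z2),v=20,stop_force=5); p=np.array(arm.read_eef_pos()); print(h,p+3*z2,arm.read_force())
jaws.ungrasp(); print(arm.read_opening()); arm.movel(p-120*z2,v=150)
q,z=down(.3,-1); arm.goto([640,-400,290],q); print(arm.read_clock())
for n in ("top","scene"):
    s=snapshot(n); W=cloud(s); im=s["image"].astype(int)
    box=(W[...,0]>610)&(W[...,0]<740)&(W[...,1]>-345)&(W[...,1]<-220)
    blk=box&(im.max(2)<45)&(W[...,2]>60)&(W[...,2]<115)
    for A,c,m in blobs(blk): print(n,A,c,"cap",ray(s,c,98)[0].round(1),np.nanpercentile(W[m][:,2],90))
    top=box&(W[...,2]>73)&(W[...,2]<88)&(im.min(2)>110)
    if top.sum()>10: print("topface",rect(W[top][:,:2]),np.nanmedian(W[top][:,2]))
save(s,"s4.png",(70,120,270,270),4)
```

```text
True [ 680.52002659 -280.28548613   66.9519959 ] [-2.59900534  0.62393519  5.38001455]
85.40331198258987
18.7583
```

View pics/s4.png

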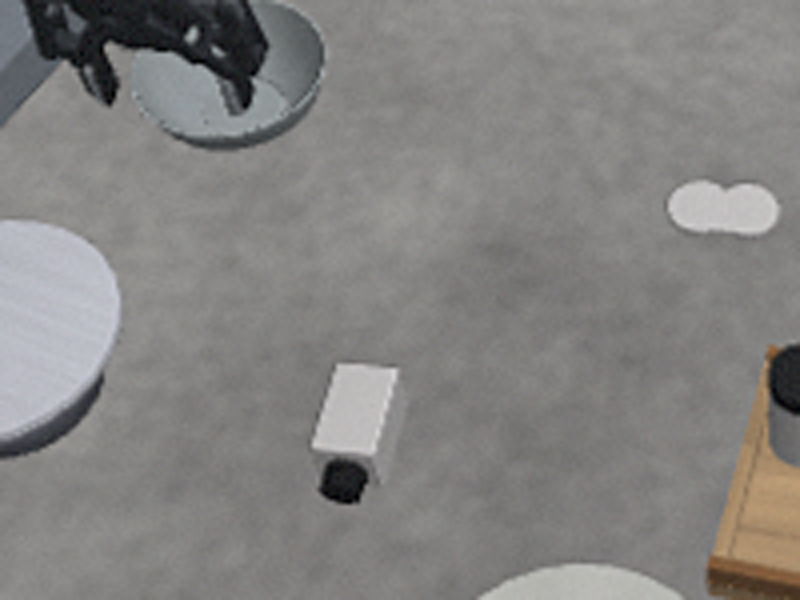

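The bottle now lies at (355,420), cap away from the robot, so it fell over outward on release. I set it down at a grasp height of 67 mm instead of 60, so it was probably tilted or a little above the slab. I'll measure it and repeat, checking tilt and contact before and after letting go.

```bash
cat >> h.py <<'E'
def pick45(a):
    for n in ("top","scene"):
        s=snapshot(n); W=cloud(s); im=s["image"].astype(int)
        box=(W[...,0]>580)&(W[...,0]<840)&(W[...,1]>-370)&(W[...,1]<-190)
        m=max(blobs(box&(im.min(2)>120)&(W[...,2]>42)&(W[...,2]<58)),key=lambda b:b[0])[2]
        b=max(blobs(box&(im.max(2)<50)&(W[...,2]>15)),key=lambda b:b[0])[2]
        C=np.array(rect(W[m][:,:2])[0]); K=np.nanmedian(W[b],0)
        print(n,rect(W[m][:,:2]),np.nanmedian(W[m],0).round(1),"cap",K.round(1),"yaw",np.degrees(np.arctan2(*(K[:2]-C)[::-1])).round(1))
E
python3 - <<'E'
from h import *
pick45(0)
res=[]
for sg in (-1,1):
  for deg in (30,38,45):
    a=np.radians(deg)
    for yp in (0.,.15,.3):
      q1,z1=side(yp,np.pi/2+a,sg); s1=kin.inverse_kinematics(tcp([745,-275,28],z1),q1); s0=kin.inverse_kinematics(tcp([745,-275,28],z1)-100*z1,q1)
      print(sg,deg,yp,s1 is not None,s0 is not None)
E
```

```text
top (array([ 695.7, -277.9]), 80.4, 51.1, 15.7) [ 695.9 -277.1   50.1] cap [ 659.  -356.2  629.7] yaw -115.1
scene (array([ 694.5, -276.3]), 83.1, 50.2, 16.5) [ 698.3 -274.8   50.2] cap [ 658.  -355.3  630. ] yaw -114.8
-1 30 0.0 True False
-1 30 0.15 True False
-1 30 0.3 True False
-1 38 0.0 False False
-1 38 0.15 False False
-1 38 0.3 True False
-1 45 0.0 False False
-1 45 0.15 False False
-1 45 0.3 False False
1 30 0.0 True False
1 30 0.15 True False
1 30 0.3 True False
1 38 0.0 False False
1 38 0.15 False False
1 38 0.3 True False
1 45 0.0 False False
1 45 0.15 False False
1 45 0.3 False False
```

The s3 crop makes sense in hindsight. No side face was visible, so the bottle had pivoted about 35° cap-outward in the grip. I'll re-grip nearer its centre of mass, rotate slowly, and measure its real axis before setting down.

```bash
cat >> h.py <<'E'
def axis(tag):
    p=np.array(arm.read_eef_pos()); qw=np.array(arm.read_tcp_rot()); Rt=Ro.from_quat(np.roll(qw,-1)).as_matrix(); g=p+3*Rt[:,2]
    for n in ("top","scene"):
        s=snapshot(n); W=cloud(s); im=s["image"].astype(int)
        near=np.linalg.norm(W-g,axis=-1)<85
        m=near&(im.min(2)>120)&(np.ptp(im,axis=2)<25)
        if m.sum()>20:   # face normals via local plane fits on white points, split by blobs of normal along/against
            P=W[m]; c=np.median(P,0); k=P[np.linalg.norm(P-c,axis=1)<45]; u,sv,vt=np.linalg.svd(k-k.mean(0)); 
            nn=vt[2]*np.sign(vt[2][2]); print(tag,n,"white n",m.sum(),"normal",nn.round(2),"rms",(sv[2]/len(k)**.5).round(1),"centroid-g",(k.mean(0)-g).round(0))
        save(s,f"{tag}_{n}.png",None,1)
    return g
E
python3 - <<'E'
from h import *
yp=np.radians(16); g=np.array([706.5,-273.7,28])
def ok(*ps): return all(kin.inverse_kinematics(p,q) is not None for p,q in ps)
best=None
for deg in (45,40,35,30):
  for sg in (-1,1):
    a=np.radians(deg); q1,z1=side(yp,np.pi/2+a,sg)
    if ok((tcp(g,z1),q1),(tcp(g+[0,0,80],z1),q1)): best=(deg,sg); break
  if best: break
print(best)
deg,sg=best; a=np.radians(deg); q1,z1=side(yp,np.pi/2+a,sg)
arm.goto(tcp(g+[0,0,80],z1),q1); arm.movel(tcp(g,z1),v=100); jaws.clamp(); print(arm.read_opening(),arm.read_clock())
G=axis("p1")
arm.movel(tcp(g+[-40,0,90],z1),v=80); print(arm.read_clock())
axis("p2")
for pl in ([600,-250],[640,-260],[660,-270]):
  for yw in (.3,0,-.3):
    q2,z2=side(yw,a,sg); s=kin.inverse_kinematics(tcp([*pl,54],z2),q2); 
    if s is not None: print(pl,yw,np.round(s-np.array(arm.read_qpos()),2))
im=[cv2.imread(f"pics/{t}_scene.png")[150:300,90:290] for t in ("p1","p2")]
cv2.imwrite("pics/p12.png",cv2.resize(np.hstack(im),None,fx=2,fy=2,interpolation=cv2.INTER_CUBIC))
E
```

```text
(40, -1)
49.37103633249363 21.25
p1 top white n 209 normal [ 0.09 -0.76  0.64] rms 5.3 centroid-g [ -1. -43.  -6.]
p1 scene white n 926 normal [0.02 0.21 0.98] rms 7.0 centroid-g [-10.  43. -27.]
22.7333
p2 top white n 63 normal [ 0.   -0.18  0.98] rms 2.9 centroid-g [-22. -26.  21.]
p2 scene white n 282 normal [-0.22  0.3   0.93] rms 6.7 centroid-g [-28.  -1.  18.]
[600, -250] 0.3 [ 1.31 -0.29 -0.84  1.32 -0.96 -1.8   1.11]
[600, -250] 0 [ 1.07 -0.53 -0.63  1.46  3.23 -1.82  2.78]
[600, -250] -0.3 [ 0.01 -0.75  0.32  1.57  2.75 -1.64  2.64]
[640, -260] 0.3 [ 1.22 -0.26 -0.79  1.24 -0.88 -1.8   1.01]
[640, -260] 0 [ 1.02 -0.47 -0.63  1.38  3.   -1.87  3.01]
[640, -260] -0.3 [ 0.   -0.7   0.32  1.48  2.75 -1.68  2.64]
[660, -270] 0.3 [ 1.17 -0.25 -0.76  1.19 -0.86 -1.78  0.98]
[660, -270] 0 [ 1.   -0.43 -0.63  1.33  2.89 -1.9   3.15]
[660, -270] -0.3 [ 0.01 -0.67  0.32  1.43  2.77 -1.69  2.61]
```

View pics/p12.png

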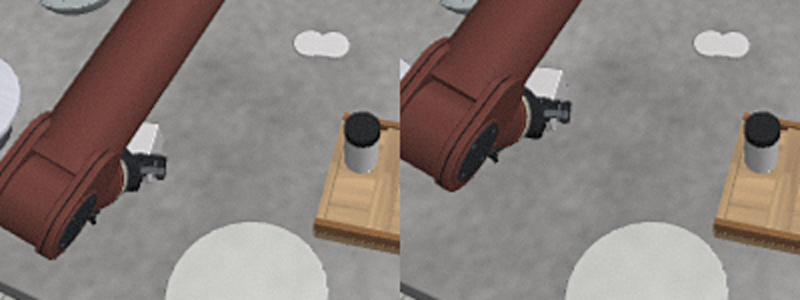

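Bottle gripped, still roughly level. I'll turn it up slowly with a straight-line move and measure.

Run:
```python
from h import *
a=np.radians(40); q2,z2=side(.3,a,-1); 
try: arm.movel(tcp([640,-260,120],z2),q2,v=40); print("movel")
except arm.IKError as e:
    print("goto",e); q0=np.array(arm.read_qpos()); s=np.array(kin.inverse_kinematics(tcp([640,-260,120],z2),q2))
    for f in np.linspace(.1,1,10): arm.set_joints(q0+f*(s-q0))
print(arm.read_clock(),arm.read_opening(),(np.array(arm.read_eef_pos())+3*z2).round(1))
g=axis("p3"); 
for n in ("top","scene"):
    s=snapshot(n);W=cloud(s);im=s["image"].astype(int); near=(np.linalg.norm(W[...,:2]-g[:2],axis=-1)<60)
    for A,c,m in blobs(near&(im.min(2)>100)&(np.ptp(im,axis=2)<25)&(W[...,2]>40)): print(n,"white",A,c.round(0),(np.nanmedian(W[m],0)-g).round(0),np.nanpercentile(W[m][:,2],[5,95]).round(0))
save(s,"p4.png",(100,130,250,243),5)
```

```text
movel
25.425 49.32679003081721 [ 640.3 -259.8  120.4]
p3 top white n 138 normal [-0.04  0.14  0.99] rms 7.9 centroid-g [ 3.  3. 27.]
p3 scene white n 222 normal [0.23 0.56 0.79] rms 8.2 centroid-g [ 9. 14. 20.]
top white 160 [315. 152.] [ 0.  7. 25.] [122. 167.]
scene white 450 [168. 202.] [23. 14.  6.] [ 75. 148.]
```

View pics/p4.png

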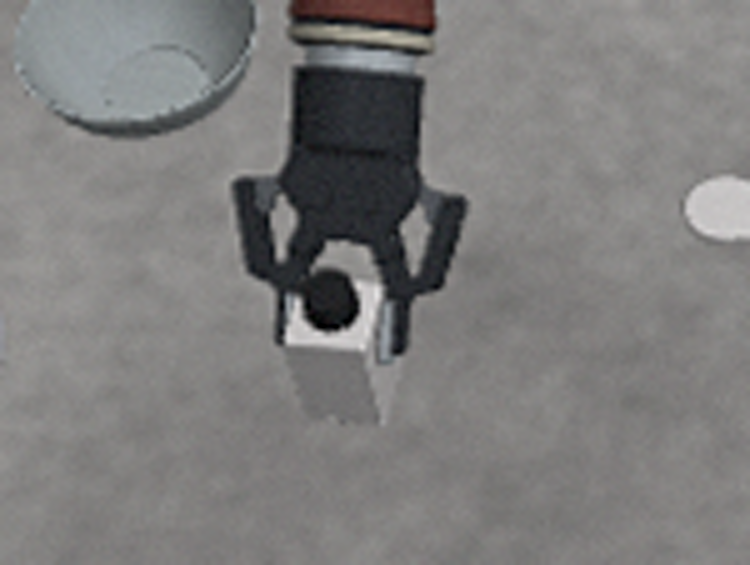

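Now the whole front face shows at (335,385) with the cap at (330,300). White spans z 75 to 148 mm, as expected for an upright bottle. Lowering now.

Run:
```python
from h import *
a=np.radians(40); q2,z2=side(.3,a,-1)
arm.movel(tcp([640,-260,62],z2),v=60); arm.dwell(.2); print(arm.read_force())
h=arm.movel(tcp([640,-260,44],z2),v=15,stop_force=10); p=np.array(arm.read_eef_pos()); print(h,(p+3*z2).round(1),arm.read_force())
s=snapshot("scene"); save(s,"p5a.png")
jaws.ungrasp(); arm.dwell(.3)
s=snapshot("scene"); save(s,"p5b.png"); print(arm.read_clock())
im=[cv2.imread(f"pics/p5{t}.png")[150:250,110:230] for t in "ab"]
cv2.imwrite("pics/p5.png",cv2.resize(np.hstack(im),None,fx=3.3,fy=3.3,interpolation=cv2.INTER_CUBIC))
```

```text
[-0.05599173 -0.35079126 -2.10680467]
True [ 640.2 -260.    53.9] [-0.66626872 -0.16527784  3.72867939]
28.4583
```

View pics/p5.png

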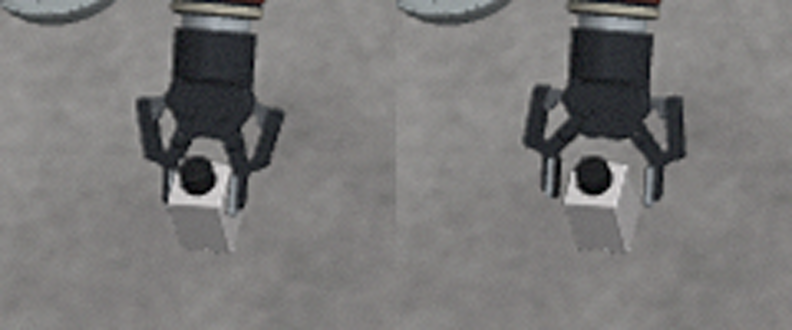

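It contacted at 53.9 mm (expected about 52), and after opening it stands free, with clear gaps either side of the body at (600,215). I'll back off, measure, then regrasp from above.

Run:
```python
from h import *
a=np.radians(40); q2,z2=side(.3,a,-1); p=np.array(arm.read_eef_pos())
arm.movel(p-120*z2,v=120)
q,z=down(.3,-1); arm.goto([620,-410,290],q); print(arm.read_clock())
for n in ("top","scene"):
    s=snapshot(n); W=cloud(s); im=s["image"].astype(int)
    box=(np.abs(W[...,0]-640)<60)&(np.abs(W[...,1]+260)<60)
    for A,c,m in blobs(box&(im.max(2)<45)&(W[...,2]>70)&(W[...,2]<112)): print(n,A,"cap",ray(s,c,100)[0].round(1),np.nanmedian(W[m],0).round(1))
    top=box&(W[...,2]>74)&(W[...,2]<87)&(im.min(2)>110)
    if top.sum()>10: print("topface",top.sum(),rect(W[top][:,:2]),np.nanmedian(W[top],0).round(1))
```

```text
30.7333
top 51 cap [ 642.6 -258.5] [ 642.7 -257.3  100.8]
topface 107 (array([ 645.8, -260.6]), 50.1, 49.5, 18.5) [ 639.  -256.3   80.3]
scene 91 cap [ 649.1 -253.8] [ 648.  -254.3  100.3]
topface 132 (array([ 645.3, -259.2]), 52.1, 51.1, 15.9) [ 657.3 -248.9   79.8]
```

Run:
```python
from h import *
q,z=down(.297,-1); g=np.array([644,-259.5,59])
arm.goto(tcp(g+[0,0,90],z),q); arm.movel(tcp(g,z),v=100); print(arm.read_force())
jaws.clamp(); print("open",arm.read_opening(),arm.read_clock())
arm.movel(tcp(g+[0,0,160],z),v=150)
q3,z3=down(RY,-1)
arm.movel(tcp(rk(37,0,219),z3),q3,v=150); print(arm.read_clock(),arm.read_opening())
arm.movel(tcp(rk(37,0,90),z3),v=100); arm.dwell(.3)
h=arm.movel(tcp(rk(37,0,72),z3),v=15,stop_force=8); p=np.array(arm.read_eef_pos())+3*z3; print(h,p,arm.read_force())
h=arm.movel(tcp([*rk(30,0)[:2],p[2]],z3),v=10,stop_force=6); e=np.array(arm.read_eef_pos())[:2]-RC
print(h,"rack x",e@[np.cos(RY),np.sin(RY)],arm.read_force(),arm.read_clock())
s=snapshot("scene"); save(s,"f0.png",(220,150,420,300),4)
```

```text
[0.10880692 0.09363898 0.15225158]
open 48.99883210175271 33.1417
37.2 49.57162364345452
True [621.01006036 144.19339962  79.5931974 ] [-1.11363067 -1.04845853  6.15219609]
True rack x 31.415175741328596 [-0.98834257  0.04708669  5.03788932] 40.225
```

View pics/f0.png

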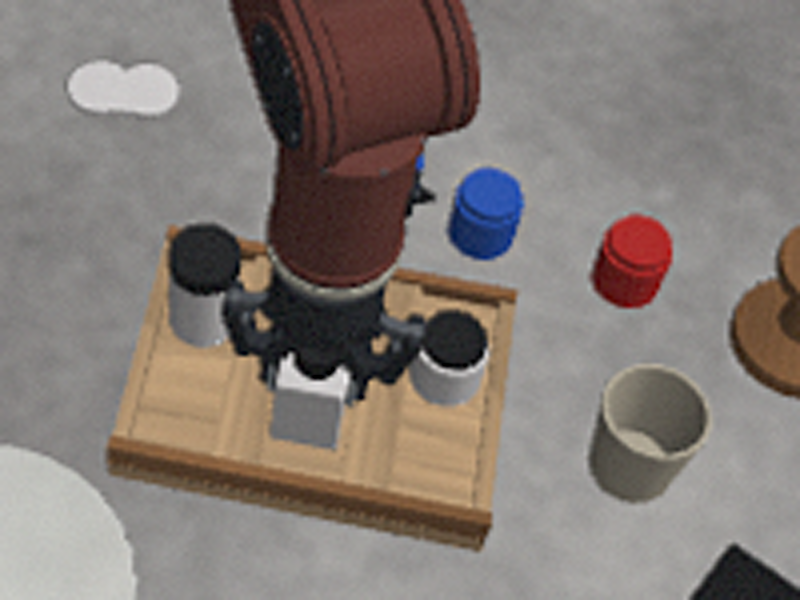

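The new bottle is on the lane floor (contact at 79.6 mm, expected 79), upright at (310,395), and it closed up at rack x 31.4 (31 predicted). I'll release, rise and check.

Run:
```python
from h import *
p=np.array(arm.read_eef_pos())
jaws.ungrasp(); arm.dwell(.2); arm.movel([p[0],p[1],p[2]+15],v=40); arm.movel([p[0],p[1],215],v=150)
q,z=down(.1,-1); arm.goto([600,-250,300],q); print(arm.read_clock(),arm.read_opening())
for n in ("top","scene"):
    s=snapshot(n); W=cloud(s); im=s["image"].astype(int)
    box=(W[...,0]>440)&(W[...,0]<720)&(W[...,1]>20)&(W[...,1]<250)
    for A,c,m in blobs(box&(im.max(2)<45)&(W[...,2]>60)):
        w=np.nanmedian(W[m],0); d=ray(s,c,w[2])[0]-RC
        print(n,A,"rack xyz",(d@[np.cos(RY),np.sin(RY)]).round(1),(d@[-np.sin(RY),np.cos(RY)]).round(1),w[2].round(1))
save(s,"f1.png",(220,150,420,300),4)
```

```text
43.875 85.54584160928216
top 54 rack xyz 29.5 -1.5 121.9
top 144 rack xyz -34.4 -93.0 112.2
top 52 rack xyz -20.8 -1.8 122.0
top 106 rack xyz -24.6 92.2 77.8
top 55 rack xyz -70.0 1.0 121.0
scene 89 rack xyz -60.6 3.1 120.6
scene 212 rack xyz -26.1 -91.5 111.1
scene 94 rack xyz -11.3 0.2 120.0
scene 160 rack xyz -20.4 93.4 77.5
scene 106 rack xyz 38.6 0.4 120.8
```

View pics/f1.png

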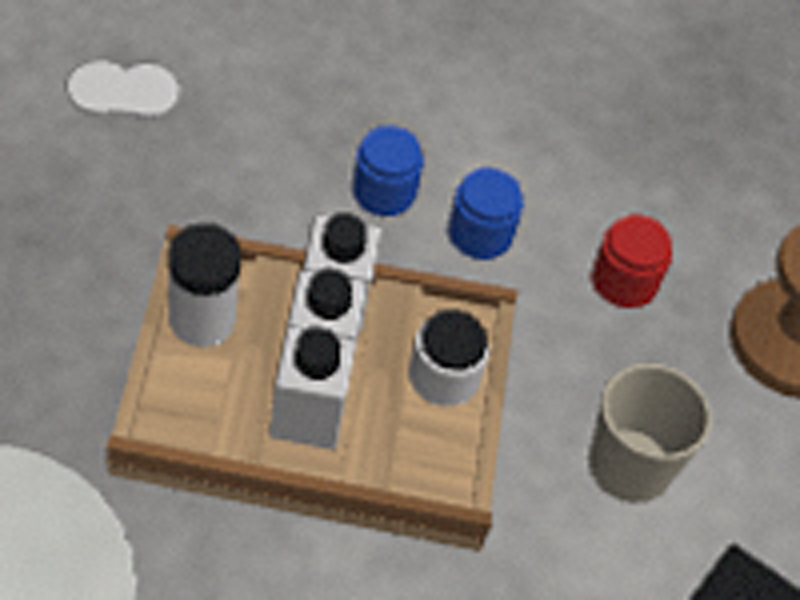

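All three stand upright and closed up in the middle lane, with cap spacings of about 50 mm. The jar and tin have not moved.

```bash
python3 -c "
from h import *
arm.job_done(); print(arm.read_clock())"
```

```text
the job is handed in; nothing more can be done
the job is handed in; nothing more can be done
```

The job is handed in. My last checks put all three square bottles upright and closed up in the middle lane, at about 44 s of the 72 s allowed. No verdict was reported.

**What I did**
- **Older bottles:** I gripped the rear one across the lane and slid both forward to the lip.
- **New bottle:** I stood it cap-up on the slab and let go. I then took it again from above and set it down in the lane until it touched the lane floor, and slid it up behind the others.

**What went wrong:** My first try at standing the new bottle failed. It had pivoted in the grip, and when I let go it fell over on the slab. I gripped it again nearer its centre of mass, turned it slowly, and the second try stood.

**Last checks**
- **Top camera:** the caps are at rack x of about -70, -21 and +30 mm, with spacings of 49.2 and 50.3 mm. They are within 2 mm of the lane middle.
- **Heights:** cap tops read about 121–122 mm, which is right for upright bottles on the lane floor.
- **Jar and tin:** they look unmoved in the pictures and nothing touched them; I did not measure them against the start.

**Where the checks disagreed:** the scene camera reads x about 9 mm larger for all three bottles. I put this down to its mask catching the sides of the caps. The spacings agree, and so do the stop positions I felt (rear -19, new +31.4 mm). Both x readings also include an error of 1–2 mm in my estimate of where the rack is.

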